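# Wedge a record player level on the repair table

## Robot

A 6-joint arm with a two-finger parallel gripper is mounted at the origin on the work surface. World frame = base frame: x ahead of the robot, y to its left, z up, the work surface at z = 0. Lengths are in mm, angles in rad, forces in N, time in s.
With the tool pointing down it reaches from about 425 to 950 mm from the base axis. Payload 3.5 kg.
Tool frame: the origin (TCP) lies midway between the tips of the shut fingers; the grasp point (between the pads) lies 19 mm behind it; z points along the fingers, x is the direction in which the jaws open and shut, and the axes are right-handed (so a half turn about z gives the same grasp; the last joint's range is limited). The gripper opens to 85 mm and grips with 20 to 120 N. Pads are 22 mm wide; open, the fingers measure 114 mm over their backs; the gripper's body (76 mm by 85 mm) begins 54 mm behind the grasp point. The pads swing forward as they close: fully open they stand 13 mm farther back than shut.
Start: joints at [0.952, 0.286, 1.577, -0, 1.279, -0.15], TCP at [304.939, 602.178, 231.325] pointing down, gripper open.
Joint ranges: [-2.77, 2.77], [-0.9, 2.22], [0.21, 2.48], [-1.53, 4.67], [0.24, 2.81], [-2.84, 2.84]. Speed limits (rad/s): [2.79, 2.79, 3.14, 3.14, 3.14, 3.14].

## Interface

Orientations are given as a rotation vector (axis times angle).
In Python, from station import r gives the robot as it stands.
- The arm moves only by the shell command python3 -m crank 'ROWS' [OPENING] [FORCE]. ROWS is text: rows parted by semicolons, each of 4 numbers parted by spaces: the shift along the tool's x, y, z in mm, then the turn about the tool's z in degrees. In form: x y z twist; .... A call has 1 to 8 rows; each row is the pose to reach, as a shift and turn from the pose commanded when the call began, along the tool's axes at that moment; what a row does not reach only later rows make up. A row lasts 1/8 s, in which the tool goes at most 62.5 mm and 10.7 degrees, less where a joint would pass 70% of its speed; a pose out of reach is approached as far as the arm can. A call with a gripper value outside its range is refused whole. OPENING is the finger opening in mm, from 0 to 85.4, set as the call begins (- or left out, the last holds). The fingers move at their own pace and stop on an object; FORCE is the grip in N (left out, the last holds). Time passes only in rows, so rows that repeat a pose let the fingers close. It gives the time, the measured TCP pose, the force and the opening at its end, in the units of the state.
- r.state(): the state, without advancing time (a new reading comes with each control period).
- r.camera(name): name is "scene" or "top" or "wrist"; returns the picture (384x512x3 uint8, blue, green, red); there is no depth.
- r.camera_model(name): a dict with "fx", "fy", "cx", "cy" (pixels), "k1" (the pictures are not rectified: a ray, as slopes to the right and down, at radius r is drawn at 1 + k1 r^2 times it, then the intrinsics apply), "eye" and "attitude" of the camera in the world. Camera axes: x right, y up, looking along -z (the intrinsics and any distortion apply to the point x, -y, -z); pixel columns grow to the right and rows downward; lengths in mm; the calibration is good to about 2 mm. A picture is of the moment at which its call begins: read the wrist's pose just before it. camera_model takes no time and is no camera call; for the wrist camera it gives the pose at the moment of the call.
- r.sign_off(): hands the job in, once; it reports no verdict.
Trained networks look in the newest picture that a camera, given by its name, has taken for a name from the list of things; names that differ only in an ending like _2 or _b are one class to them, and where a whole thing is asked for, a point or a joint stands for the part that bears it (a point fixed in the world has none). Each returns a list of dicts, best first, with "confidence" (0 to 1); they miss things now and then, are a little off and sometimes report something else, mostly with a low value. They report only what shows in the picture. A call takes as long as a camera call. They do not tell look-alikes from the thing itself.
- r.search_frame(camera, name): "point" ([x, y, z] in mm, in the coordinates of the camera as it stood for that picture, good to about 4 mm: the middle of the surface that is visible of it).
- r.mark_of(camera, name): "point" ([x, y, z] in mm, in the coordinates of the camera as it stood for that picture, good to about 4 mm: a listed point, or the origin of a listed thing).
The state is a dict: "t": time; "joint_pos": joint angles; "qvel": joint speeds; "effort": joint torques, N m; "tool_pos": TCP position; "ee_rot": TCP orientation; "wrist_force": force on the tool from outside, world axes, zero at the start; "moment": the same for the moment, N m; "grip_width": finger opening in mm.
Only numpy, scipy, OpenCV 4.12 (cv2) and the standard library are available. Lean on these libraries where they do the work, as an engineer would, in place of code of your own. Each camera call takes 0.05 s, during which the arm holds its last target. There are 200 camera calls.

## Task

The record player has lost the foot at its near left corner, so it leans there on the bare stud and rocks. Push the beech wedge, thin end first, under the near half of the player's left edge, beside that stud, until the wedge is snug and the player sits level and firm on its three remaining feet and the wedge, no longer rocking; go no further, and leave the wedge there. Do not shove the player along or tip it up, and leave the other things on the table alone.

Things in the scene. Friction and masses are not known exactly. Their poses are not given: they have to be found in the camera images.
- player: record player standing loose: wooden plinth 340 mm deep (x) by 420 wide (y) by 50 high, platter and tonearm on it (115 mm in all), about 3 kg. Origin: centre of the plinth's flat underside; x to its back (away from the robot), y to its left, z up. Its weight lies a little towards the near left corner, whose foot is missing, so it leans there by 2 to 4 degrees with the far right foot in the air
- stud (a point): lower end of the bare steel stud at the near left corner, 10 mm thick, 8 mm below the underside, at (-135, +175, -8) mm in the player's frame. The three rubber screw feet stand at the other corners (+-135, +-175 mm), wound out alike, 16 to 23 mm, differing each time. While the player leans, its lower left edge within 100 mm of the stud is 6 to 12 mm above the table
- spindle (a point): top of the platter's spindle, at (0, +45, +91) mm in the player's frame. How the player answers a wedge: till its far right foot lands it lifts easily (a push of some 1 to 5 N, the wedge bearing under 3 N); from there on the push needed rises steeply, past 8 N within a few mm of travel, up to about 15 N and more where another foot begins to lift
- wedge: solid beech wedge, 140 mm long, 40 mm wide, with a flat underside and a straight slope from 4 mm thick at the nose to 29 mm at the heel, 70 g. Origin at the centre of its underside; x points along it to the nose, z up
- wedge_nose (a point): middle of the wedge's lower nose edge, 70 mm from its origin along +x
- wedge_heel (a point): middle of the wedge's lower heel edge, 70 mm from its origin along -x
- tool_tin: white open tool tin with screwdrivers in it, 130 x 210 x 38 mm. Leave it alone
- multimeter: yellow hand multimeter, 85 x 180 x 48 mm. Leave it alone
- shell_motor: dark green half shell of a cordless screwdriver with its motor in it, about 190 x 140 x 40 mm. Leave it alone
- shell_empty: the other, empty dark green half shell, about 190 x 140 x 24 mm. Leave it alone
- battery_pack: black and blue battery pack standing upright, 70 x 52 x 80 mm. Leave it alone
- screwdriver: red-handled screwdriver, 200 mm long. Leave it alone
- shim: thin yellow plastic shim, 110 x 35 mm, 4 to 11 mm thick: too thin for this job. Leave it alone
Things that resemble listed ones, but are neither listed nor needed, are in the scene too. There is more than one size of the wedge; the one meant has the size given above.

How it is judged:
By the outcome, as a careful person would: the job done as asked, in the order asked, and still so for the second after the job is handed in, with the robot touching nothing.
It also fails if it takes over 64 s, if anything falls off the work surface, if the arm or the gripper's body presses on something with over 40 N, if the wrist force passes 120 N, or if a joint passes its speed limit or range.

## Working session

There is one attempt and no reset: what is moved stays moved. The work goes in short steps, Python scripts to look and compute and a shell command to move; the robot and the scene stay as the last step left them, time stands still between calls to the robot, and variables do not carry over. Pictures are saved under pics/ and viewed, on a budget of 10 in all, crops included, one or two more only if the job needs it, and the job is handed in when it is done.

```bash
mkdir -p pics; cat > h.py <<'E'
import numpy as np, cv2
from scipy.spatial.transform import Rotation as R
from station import r
def att(m):
    a=np.array(m["attitude"],float)
    return a if a.shape==(3,3) else R.from_rotvec(a).as_matrix()
def w(m,p): return np.array(m["eye"])+att(m)@np.array(p)
def px2w(m,u,v,z=0):
    d=np.array([(u-m["cx"])/m["fx"],(v-m["cy"])/m["fy"]]); s=d.copy()
    for _ in range(20): s=d/(1+m["k1"]*(s@s))
    ray=att(m)@np.array([s[0],-s[1],-1]); e=np.array(m["eye"]); return e+ray*(z-e[2])/ray[2]
def look(cam,names=(),f="search_frame",save=None):
    m=r.camera_model(cam); im=r.camera(cam)
    if save: cv2.imwrite("pics/"+save,cv2.resize(im,(800,600)))
    for n in names:
        for d in getattr(r,f)(cam,n)[:4]: print(cam,n,round(d["confidence"],2),np.round(w(m,d["point"]),0))
    return m,im
E
python3 - <<'E'
from h import *
print(r.camera_model("top"),r.state())
look("top",["wedge","player"],save="top.png")
look("top",["wedge_nose","wedge_heel","stud","spindle","wedge","player"],"mark_of")
look("scene",["wedge_nose","wedge_heel","stud","spindle","player"],"mark_of",save="scene.png")
E
```

```text
{'fx': 413.00183599605367, 'fy': 413.00183599605367, 'cx': 257.86354925541764, 'cy': 193.08359393753852, 'k1': -0.07194059505275956, 'eye': array([ 339.38684553,   53.25614291, 1637.03174998]), 'attitude': array([ 0.08143077, -0.09901733, -1.54022393])} {'t': 0.0, 'joint_pos': array([ 9.51982869e-01,  2.87160503e-01,  1.57818452e+00, -3.85212094e-05,
        1.27861771e+00, -1.49955674e-01]), 'qvel': array([-1.25484286e-03,  2.82110355e-04,  1.96459673e-03, -5.28733493e-04,
       -2.93757492e-04, -6.75087049e-05]), 'effort': array([ 6.63824740e-04, -4.05965638e+01, -2.92629254e+01, -1.55141743e-04,
        5.67983123e-03, -8.47276681e-06]), 'tool_pos': array([304.57523206, 601.63152923, 229.94656416]), 'ee_rot': array([ 2.675864 ,  1.6441774, -0.0034039]), 'wrist_force': array([-0.43042168, -0.03449922, -1.03774631]), 'moment': array([ 0.06140716,  0.03288727, -0.03802057]), 'grip_width': 85.54187598342838}
top wedge 0.76 [459. 290.  13.]
top wedge 0.65 [667. 155.   7.]
top wedge 0.44 [790. 116.   9.]
top player 0.74 [ 624. -186.   88.]
top wedge_nose 0.92 [479. 220.  -2.]
top wedge_nose 0.67 [624. 144.  -4.]
top wedge_nose 0.48 [794.  60.  -2.]
top wedge_heel 0.84 [443. 355.  -1.]
top wedge_heel 0.46 [713. 166.  -6.]
top wedge_heel 0.43 [803. 157.  -1.]
top spindle 0.93 [ 628. -143.  110.]
top spindle 0.74 [ 346. -419.    1.]
top spindle 0.72 [478. 224.  -3.]
top wedge 0.77 [460. 289.  -2.]
top wedge 0.57 [792. 117.  -3.]
top wedge 0.49 [669. 157.  -1.]
top wedge 0.24 [ 633. -190.   20.]
top player 0.8 [ 635. -190.   21.]
scene wedge_nose 0.94 [480. 223.   1.]
scene wedge_nose 0.68 [791.  64.  -0.]
scene wedge_nose 0.64 [619. 145.  -6.]
scene wedge_nose 0.43 [ 634. -142.  110.]
scene wedge_heel 0.89 [445. 358.  -1.]
scene wedge_heel 0.71 [799. 158.  -1.]
scene stud 0.47 [588. 512.  -0.]
scene spindle 0.85 [ 630. -142.  107.]
scene player 0.55 [ 633. -190.   19.]
```

View pics/top.png

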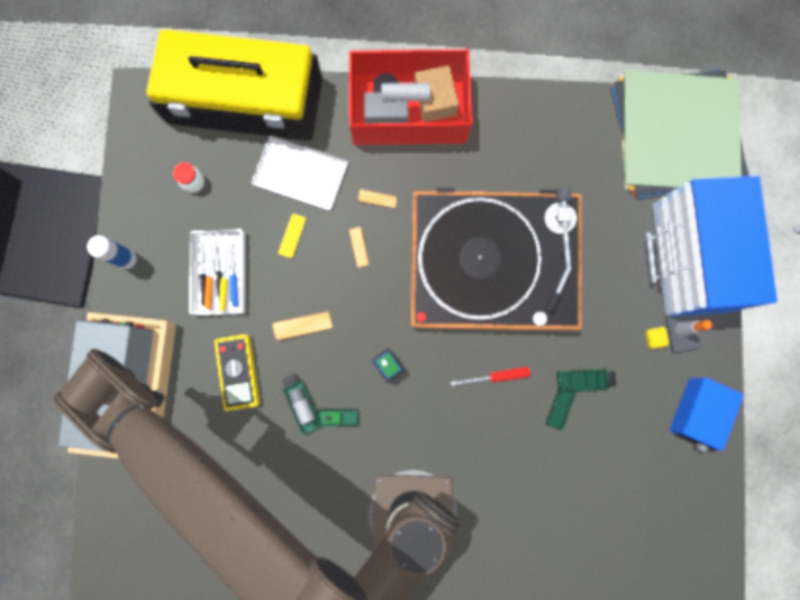

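View pics/scene.png

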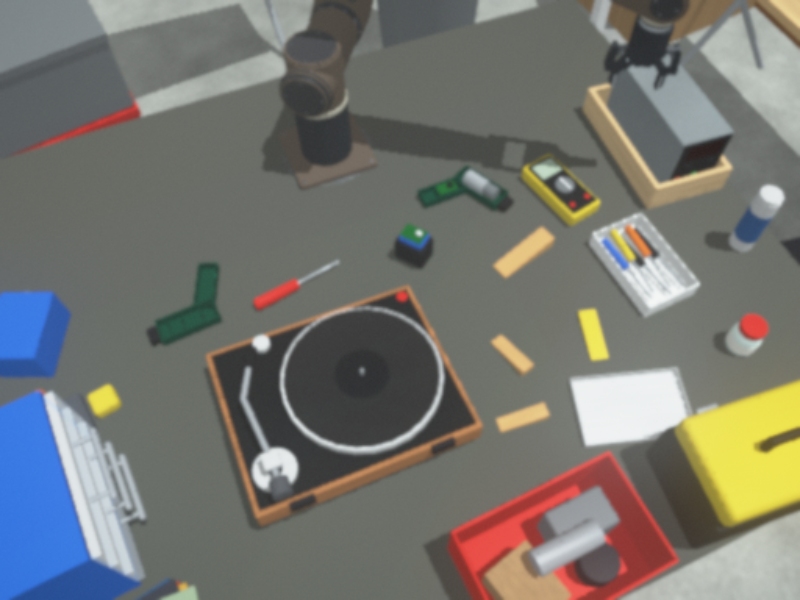

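The top view shows the long wedge at about (302,326), 140 mm long with its nose towards the player. The two small wedges at (377,199) and (359,247) are decoys, and the yellow shim is at (291,236). The player spans (412–581, 190–328), the multimeter is at (237,372) and the battery at (388,365).

```bash
python3 - <<'E'
from h import *
m=r.camera_model("top"); im=cv2.imread("pics/top.png")
s=512/800
def P(u,v,z): return np.round(px2w(m,u*s,v*s,z),0)
hsv=cv2.cvtColor(im,cv2.COLOR_BGR2HSV)
# wedge
def rect(box,lo,hi,z):
    x0,y0,x1,y1=box; mk=cv2.inRange(hsv,lo,hi)[y0:y1,x0:x1]
    n,l,st,_=cv2.connectedComponentsWithStats(mk); k=1+np.argmax(st[1:,4])
    pts=np.argwhere(l==k)[:,::-1]+[x0,y0]
    W=np.array([px2w(m,u*s,v*s,z)[:2] for u,v in pts],np.float32)
    q=cv2.minAreaRect(W); print(np.round(q[0]),np.round(q[1]),round(q[2],1)); print(np.round(cv2.boxPoints(q)))
print("wedge");rect((260,300,345,350),(8,50,90),(28,255,255),15)
print("player");rect((400,175,600,345),(3,80,60),(22,255,255),62)
print("corners",[P(u,v,62) for u,v in[(411,328),(413,192),(581,328),(581,193)]])
print("meter",P(222,338,40),P(253,336,40),P(259,403,40)); print("batt",[P(u,v,80) for u,v in[(372,357),(394,349),(407,367),(387,383)]])
S=r.state(); M=R.from_rotvec(S["ee_rot"]).as_matrix(); print(M.round(3)); 
E
```

```text
wedge
[460. 290.] [ 52. 152.] 14.1
[[416. 357.]
 [453. 210.]
 [504. 223.]
 [467. 370.]]
player
[ 635. -193.] [351. 429.] 0.6
[[ 457.   20.]
 [ 462. -409.]
 [ 813. -405.]
 [ 808.   23.]]
corners [array([458.,  17.,  62.]), array([800.,  21.,  62.]), array([ 470., -403.,   62.]), array([ 813., -405.,   62.])]
meter [421. 484.  40.] [428. 407.  40.] [264. 384.  40.]
batt [array([384., 109.,  80.]), array([405.,  57.,  80.]), array([362.,  24.,  80.]), array([323.,  71.,  80.])]
[[ 0.452  0.892  0.   ]
 [ 0.892 -0.452  0.   ]
 [ 0.     0.    -1.   ]]
```

```bash
python3 -m crank '-30 45 0 9; -60 90 0 18; -90 134 20 27; -120 178 50 36; -145 215 80 45; -159.6 237.2 100 49; -159.6 237.2 100 49; -159.6 237.2 100 49' 62 40
python3 - <<'E'
from h import *
look("wrist",["wedge_heel","wedge_nose","wedge"],"mark_of",save="wrist1.png")
look("top",["wedge_heel","wedge_nose","wedge"],"mark_of")
M=R.from_rotvec(r.state()["ee_rot"]).as_matrix();print(M.round(3),r.state()["tool_pos"])
E
```

```text
t: 1.8
tool_pos: [444.8, 353.4, 132.3]
ee_rot: [-3.117, -0.388, -0.002]
wrist_force: [-0.4, 0.4, 0.4]
grip_width: 61.9
wrist wedge_heel 0.93 [446. 362.  -3.]
wrist wedge_nose 0.67 [481. 225.   1.]
wrist wedge 0.59 [462. 291.   0.]
top wedge_heel 0.76 [441. 358.   0.]
top wedge_heel 0.65 [800. 162.   0.]
top wedge_heel 0.61 [714. 167.  -3.]
top wedge_heel 0.34 [ 633. -192.   23.]
top wedge_nose 0.58 [481. 225.  -0.]
top wedge_nose 0.58 [623. 144.   0.]
top wedge_nose 0.49 [789.  64.  -1.]
top wedge 0.84 [459. 289.  -3.]
top wedge 0.73 [668. 155.  -2.]
top wedge 0.67 [794. 115.  -3.]
[[ 0.969  0.245  0.001]
 [ 0.245 -0.969  0.   ]
 [ 0.001 -0.    -1.   ]] [444.32105811 353.15775257 131.69775708]
```

View pics/wrist1.png

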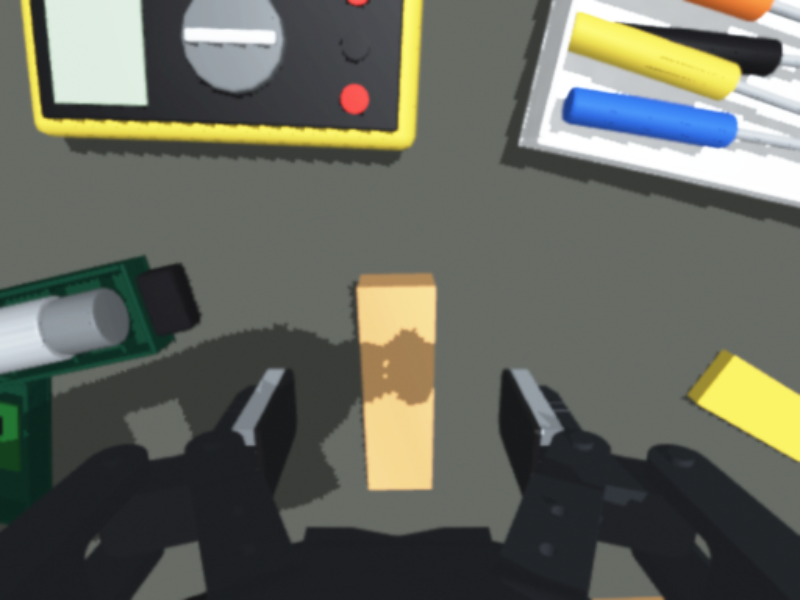

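The wrist view shows the wedge centred between the jaws, heel edge at (398,276), with the jaw sides clear of the shell end at (195,300).

```bash
python3 -m crank '0 0 50 0; 0 0 90 0; 0 0 115 0; 0 0 124 0; 0 0 124 0; 0 0 124 0' - && python3 -m crank '0 0 0 0; 0 0 0 0; 0 0 0 0; 0 0 0 0; 0 0 0 0' 20 50
```

```text
t: 2.95
tool_pos: [445.6, 353.3, 8.9]
ee_rot: [-3.117, -0.387, -0.004]
wrist_force: [0.3, 0.2, -0.5]
grip_width: 62.3
t: 3.58
tool_pos: [445.6, 353.2, 8.9]
ee_rot: [-3.117, -0.387, -0.004]
wrist_force: [-0.7, -0.5, 6.7]
grip_width: 38.6
```

```bash
python3 -m crank '0 0 -12 0; 8 36 -12 3; 16 73 -12 6; 24 110 -12 9; 32 147 -12 12; 39.7 183.3 -12 13.2; 39.7 183.3 -12 13.2; 39.7 183.3 -12 13.2' - 
python3 - <<'E'
from h import *
look("wrist",["wedge_heel","wedge_nose"],"mark_of",save="wrist2.png")
look("top",["wedge_heel","wedge_nose","player","spindle"],"mark_of",save="top2.png")
look("scene",["wedge_heel","wedge_nose","player","spindle"],"mark_of",save="scene2.png")
S=r.state();print(R.from_rotvec(S["ee_rot"]).as_matrix().round(4),S["tool_pos"])
a=cv2.imread("pics/scene2.png");b=cv2.imread("pics/top2.png")
cv2.imwrite("pics/c2.png",np.vstack([cv2.resize(a[220:520,200:600],(800,600))[150:450],cv2.resize(b[150:350,240:600],(800,444))[144:]])[:600])
E
```

```text
t: 4.58
tool_pos: [527.1, 184.7, 19.2]
ee_rot: [-3.141, -0.025, 0.002]
wrist_force: [-0.5, -0.8, -0.2]
grip_width: 39.0
wrist wedge_heel 0.58 [529. 192.   4.]
wrist wedge_nose 0.85 [618. 144.   6.]
top wedge_heel 0.72 [801. 162.  -1.]
top wedge_heel 0.61 [338. 447.  -1.]
top wedge_heel 0.45 [714. 170.  -5.]
top wedge_nose 0.74 [621. 142.  -5.]
top wedge_nose 0.54 [531.  50.   7.]
top wedge_nose 0.46 [791.  60.  -1.]
top player 0.61 [ 631. -188.   20.]
top spindle 0.96 [ 631. -139.  113.]
scene wedge_heel 0.89 [527. 190.  10.]
scene wedge_heel 0.69 [711. 170.   1.]
scene wedge_heel 0.63 [802. 160.   0.]
scene wedge_nose 0.88 [790.  63.  -5.]
scene wedge_nose 0.72 [532.  53.  11.]
scene wedge_nose 0.45 [ 635. -192.   21.]
scene wedge_nose 0.32 [ 342. -181.    3.]
scene player 0.89 [ 634. -191.   18.]
scene player 0.73 [528. 190.  11.]
scene spindle 0.64 [ 633. -143.  108.]
[[ 0.9999  0.0165 -0.    ]
 [ 0.0165 -0.9999 -0.    ]
 [-0.      0.     -1.    ]] [527.69355801 184.62414531  19.33021962]
```

View pics/c2.png

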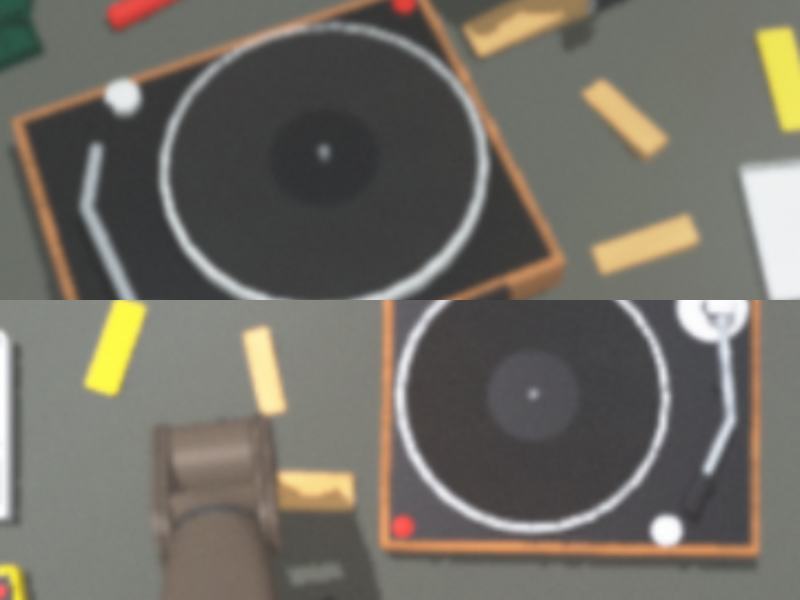

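View pics/wrist2.png

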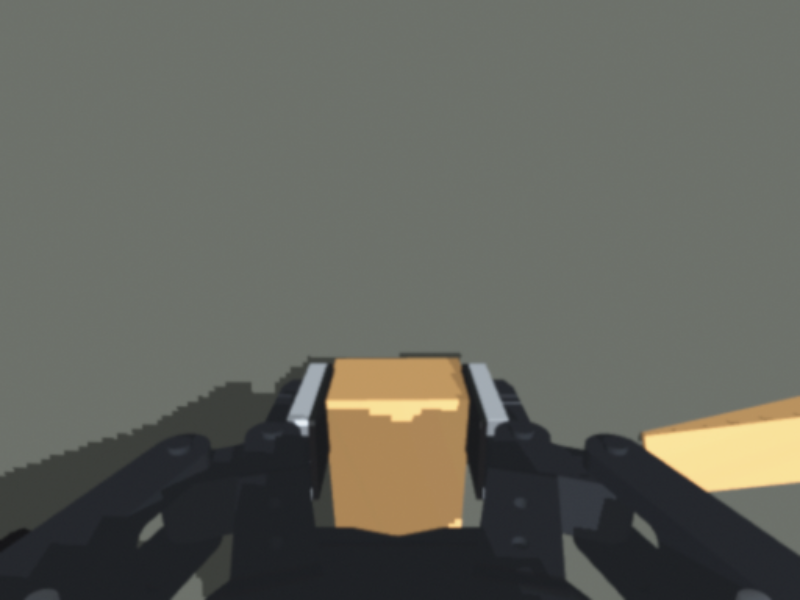

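```bash
python3 -m crank '0 0 6 0; 0 0 11.5 0; 0 0 11.5 0; 0 0 11.5 0'; python3 -m crank '0 10 0 0; 0 20 0 0; 0 30 0 0; 0 35 0 0; 0 40 0 0; 0 45 0 0; 0 45 0 0'
```

```text
t: 5.72
tool_pos: [527.9, 184.6, 8.9]
ee_rot: [3.141, 0.026, -0.001]
wrist_force: [-3.9, -0.3, 8.3]
grip_width: 39.0
t: 6.6
tool_pos: [529.7, 139.2, 8.9]
ee_rot: [-3.141, -0.024, -0.004]
wrist_force: [-0.1, 1.4, 5.5]
grip_width: 38.9
```

```bash
for i in 1; do python3 -m crank '0 3 0 0; 0 6 0 0; 0 9 0 0; 0 12 0 0; 0 15 0 0; 0 15 0 0'; done; python3 -m crank '0 2.5 0 0; 0 5 0 0; 0 7.5 0 0; 0 10 0 0; 0 10 0 0'; python3 -m crank '0 2.5 0 0; 0 5 0 0; 0 7.5 0 0; 0 10 0 0; 0 10 0 0'
```

```text
t: 7.35
tool_pos: [529.9, 124.8, 8.9]
ee_rot: [-3.14, -0.024, -0.004]
wrist_force: [-0.3, 4.4, 5.8]
grip_width: 38.9
t: 7.98
tool_pos: [530.1, 114.9, 8.8]
ee_rot: [-3.14, -0.024, -0.004]
wrist_force: [0.1, 4.7, 4.9]
grip_width: 39.0
t: 8.6
tool_pos: [530.2, 104.9, 8.8]
ee_rot: [-3.14, -0.024, -0.004]
wrist_force: [-0.3, 4.1, 5.6]
grip_width: 38.6
```

```bash
python3 -m crank '0 2 0 0; 0 4 0 0; 0 6 0 0; 0 6 0 0'; python3 -m crank '0 2 0 0; 0 4 0 0; 0 4 0 0'
python3 - <<'E'
from h import *
look("top",["player","spindle","wedge_nose"],"mark_of")
look("scene",["player","spindle","wedge_heel"],"mark_of",save="scene3.png")
E
```

```text
t: 9.1
tool_pos: [530.3, 99.0, 8.8]
ee_rot: [-3.14, -0.024, -0.004]
wrist_force: [0.6, 4.3, 6.9]
grip_width: 39.0
t: 9.48
tool_pos: [530.4, 95.0, 8.9]
ee_rot: [-3.14, -0.024, -0.004]
wrist_force: [-0.0, 4.4, 5.8]
grip_width: 38.9
top player 0.74 [ 634. -193.   21.]
top spindle 0.55 [ 631. -143.  113.]
top wedge_nose 0.55 [792.  61.  -1.]
top wedge_nose 0.43 [625. 143.  -2.]
scene player 0.81 [ 636. -194.   18.]
scene spindle 0.93 [ 633. -149.  109.]
scene spindle 0.58 [690. 329.  -0.]
scene wedge_heel 0.84 [799. 158.   4.]
scene wedge_heel 0.66 [335. 450.   4.]
scene wedge_heel 0.65 [533. 100.   4.]
scene wedge_heel 0.5 [712. 168.  -1.]
```

```bash
for i in 1 ; do python3 -m crank '0 1.5 0 0; 0 3 0 0; 0 3 0 0'; python3 -m crank '0 1.5 0 0; 0 3 0 0; 0 3 0 0';  python3 -m crank '0 1.5 0 0; 0 3 0 0; 0 3 0 0'; done | grep -E "tool|wrist"
```

```text
tool_pos: [530.4, 92.0, 8.9]
wrist_force: [0.8, 4.8, 6.7]
tool_pos: [530.5, 89.0, 8.9]
wrist_force: [-1.2, 4.7, 5.5]
tool_pos: [530.5, 86.0, 8.9]
wrist_force: [-0.4, 5.0, 6.0]
```

```bash
{ python3 -m crank '0 1.5 0 0; 0 3 0 0; 0 3 0 0'; python3 -m crank '0 1.5 0 0; 0 3 0 0; 0 3 0 0'; } | grep -E "tool|wrist"
python3 - <<'E'
from h import *
# motion of the player in the scene/top pictures since the start
m,im=look("scene",save="scene4.png"); m,im=look("top",save="top4.png")
for c,first,now in(("top","top2.png","top4.png"),("scene","scene2.png","scene4.png")):
    a=cv2.imread("pics/"+first,0);b=cv2.imread("pics/"+now,0)
    boxes={"top":{"NR":(545,300,600,345),"FR":(560,185,600,225),"FL":(400,180,440,215),"spin":(460,240,500,280),"ref":(480,355,540,390)},"scene":{"NR":(195,335,240,385),"FR":(235,490,290,535),"FL":(450,405,495,445),"spin":(340,350,385,395),"ref":(240,270,320,320)}}[c]
    for k,(x0,y0,x1,y1) in boxes.items():
        res=cv2.matchTemplate(b[y0-12:y1+12,x0-12:x1+12],a[y0:y1,x0:x1],cv2.TM_CCOEFF_NORMED); _,v,_,p=cv2.minMaxLoc(res)
        s,_=cv2.phaseCorrelate(a[y0:y1,x0:x1].astype(np.float32),b[y0:y1,x0:x1].astype(np.float32),cv2.createHanningWindow((x1-x0,y1-y0),cv2.CV_32F)); print(c,k,p[0]-12,p[1]-12,round(v,2),np.round(s,1))
E
```

```text
tool_pos: [530.5, 83.0, 8.8]
wrist_force: [-0.7, 4.7, 5.8]
tool_pos: [530.6, 80.0, 8.8]
wrist_force: [0.0, 4.9, 6.5]
top NR 1 -1 0.98 [ 0.8 -0.2]
top FR 0 0 0.98 [-0.4 -0. ]
top FL 1 -1 0.98 [ 0.5 -0.8]
top spin 1 -2 0.92 [ 1.1 -1.6]
top ref 0 0 0.99 [0.2 0. ]
scene NR -1 1 1.0 [0.1 1.3]
scene FR 1 4 0.97 [0.9 4.2]
scene FL 0 2 0.99 [0.7 1.8]
scene spin -1 2 0.98 [-0.1  2.9]
scene ref 0 0 0.99 [-0.  0.]
```

```bash
{ python3 -m crank '0 1 0 0; 0 2 0 0; 0 2 0 0'; python3 -m crank '0 1 0 0; 0 2 0 0; 0 2 0 0'; python3 -m crank '0 1 0 0; 0 2 0 0; 0 2 0 0'; } | grep -E "tool|wrist"
```

```text
tool_pos: [530.6, 78.1, 8.8]
wrist_force: [-0.1, 5.8, 6.3]
tool_pos: [530.6, 76.1, 8.8]
wrist_force: [-0.4, 4.9, 7.5]
tool_pos: [530.7, 74.1, 8.9]
wrist_force: [-0.1, 5.3, 5.8]
```

```bash
{ python3 -m crank '0 1 0 0; 0 2 0 0; 0 2 0 0'; python3 -m crank '0 1 0 0; 0 2 0 0; 0 2 0 0'; python3 -m crank '0 1 0 0; 0 2 0 0; 0 2 0 0'; } | grep -E "tool|wrist"
```

```text
tool_pos: [530.7, 72.1, 8.9]
wrist_force: [-0.2, 4.5, 6.5]
tool_pos: [530.7, 70.1, 8.8]
wrist_force: [-1.1, 5.0, 5.9]
tool_pos: [530.7, 68.1, 8.8]
wrist_force: [0.6, 5.0, 6.5]
```

```bash
{ python3 -m crank '0 1 0 0; 0 2 0 0; 0 2 0 0'; python3 -m crank '0 1 0 0; 0 2 0 0; 0 2 0 0'; python3 -m crank '0 1 0 0; 0 2 0 0; 0 2 0 0'; } | grep -E "tool|wrist"
```

```text
tool_pos: [530.8, 66.1, 8.8]
wrist_force: [0.6, 4.8, 5.4]
tool_pos: [530.8, 64.1, 8.8]
wrist_force: [0.5, 5.0, 7.3]
tool_pos: [530.8, 62.1, 8.8]
wrist_force: [-0.1, 5.3, 6.0]
```

```bash
{ python3 -m crank '0 1 0 0; 0 2 0 0; 0 2 0 0'; python3 -m crank '0 1 0 0; 0 2 0 0; 0 2 0 0'; } | grep -E "tool|wrist"
python3 - <<'E'
from h import *
look("scene",save="scene5.png"); look("top",save="top5.png")
for c in("top","scene"):
    a=cv2.imread(f"pics/{c}4.png",0);b=cv2.imread(f"pics/{c}5.png",0)
    boxes={"top":{"NR":(545,300,600,345),"FR":(560,185,600,225),"FL":(400,180,440,215),"spin":(460,240,500,280)},"scene":{"NR":(195,335,240,385),"FR":(235,490,290,535),"FL":(450,405,495,445),"spin":(340,350,385,395)}}[c]
    for k,(x0,y0,x1,y1) in boxes.items():
        s,_=cv2.phaseCorrelate(a[y0:y1,x0:x1].astype(np.float32),b[y0:y1,x0:x1].astype(np.float32),cv2.createHanningWindow((x1-x0,y1-y0),cv2.CV_32F)); print(c,k,np.round(s,1))
im=r.camera("scene")[150:270,200:360]; cv2.imwrite("pics/c5.png",cv2.resize(im,(800,600),interpolation=cv2.INTER_CUBIC))
E
```

```text
tool_pos: [530.9, 60.1, 8.9]
wrist_force: [0.2, 5.2, 6.3]
tool_pos: [530.9, 58.2, 8.8]
wrist_force: [1.0, 5.5, 5.5]
top NR [0.1 0. ]
top FR [ 0.  -0.3]
top FL [ 0.5 -0.2]
top spin [ 0.8 -0.6]
scene NR [0.4 0.2]
scene FR [0.  1.5]
scene FL [0.6 0.6]
scene spin [0.2 1.2]
```

View pics/c5.png

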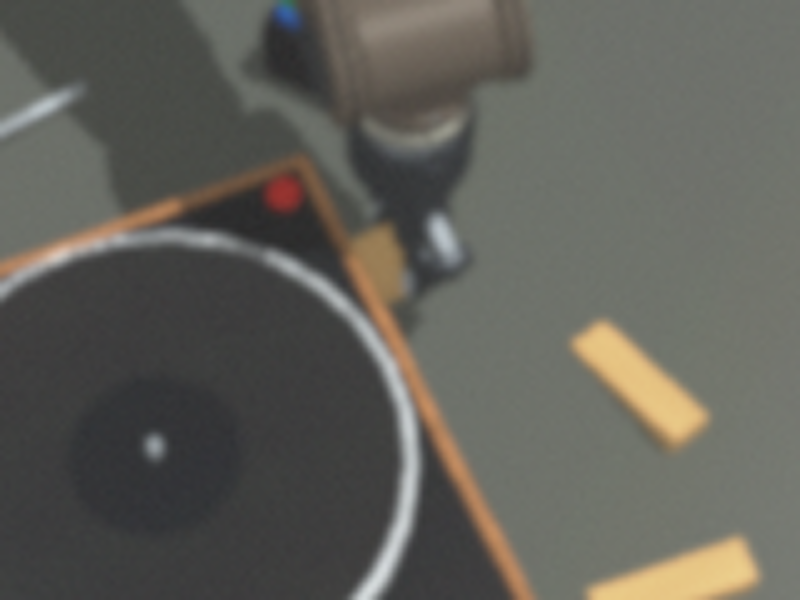

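The picture shows the wedge under the left edge at about (378,262), close to the near corner at (300,160). The player is still tilting and the gripper is clear of it.

```bash
{ python3 -m crank '0 1 0 0; 0 2 0 0; 0 2 0 0'; python3 -m crank '0 1 0 0; 0 2 0 0; 0 2 0 0'; } | grep -E "tool|wrist"
```

```text
tool_pos: [530.9, 56.3, 8.9]
wrist_force: [-0.2, 6.3, 6.1]
tool_pos: [530.9, 54.7, 8.9]
wrist_force: [0.4, 7.4, 7.0]
```

```bash
python3 -m crank '0 1 0 0; 0 1 0 0; 0 1 0 0' | grep -E "tool|wrist"; python3 -m crank '0 0 0 0; 0 0 0 0' | grep -E "tool|wrist"
```

```text
tool_pos: [530.9, 54.4, 8.9]
wrist_force: [0.3, 9.8, 6.4]
tool_pos: [530.9, 54.3, 8.8]
wrist_force: [0.4, 10.0, 6.5]
```

```bash
python3 -m crank '0 0.7 0 0; 0 0.7 0 0; 0 0.7 0 0' | grep -E "tool|wrist"
```

```text
tool_pos: [530.9, 54.2, 8.8]
wrist_force: [-0.7, 12.8, 6.3]
```

```bash
python3 -m crank '0 0 0 0; 0 0 0 0; 0 0 0 0; 0 0 0 0' 62; python3 -m crank '0 -20 0 0; 0 -60 0 0; 0 -100 0 0; 0 -100 0 0; 0 -100 0 0' - 
python3 - <<'E'
from h import *
look("wrist",["wedge_heel"],"mark_of",save="wrist6.png"); look("scene",["wedge_heel","player","spindle"],"mark_of",save="scene6.png"); look("top",["player","spindle"],"mark_of",save="top6.png")
for c in("top","scene"):
  for n0 in("2","5"):
    a=cv2.imread(f"pics/{c}{n0}.png",0);b=cv2.imread(f"pics/{c}6.png",0)
    boxes={"top":{"NR":(545,300,600,345),"FR":(560,185,600,225),"FL":(400,180,440,215),"spin":(460,240,500,280)},"scene":{"NR":(195,335,240,385),"FR":(235,490,290,535),"FL":(450,405,495,445),"spin":(340,350,385,395)}}[c]
    for k,(x0,y0,x1,y1) in boxes.items():
        s,_=cv2.phaseCorrelate(a[y0:y1,x0:x1].astype(np.float32),b[y0:y1,x0:x1].astype(np.float32),cv2.createHanningWindow((x1-x0,y1-y0),cv2.CV_32F)); print(c,n0,k,np.round(s,1))
E
```

```text
t: 18.38
tool_pos: [529.7, 51.5, 7.6]
ee_rot: [3.141, 0.025, -0.001]
wrist_force: [-0.3, 0.9, -0.2]
grip_width: 62.1
t: 19.0
tool_pos: [528.2, 151.6, 7.7]
ee_rot: [3.141, 0.026, -0.0]
wrist_force: [0.3, -0.1, 0.0]
grip_width: 61.9
scene wedge_heel 0.7 [530.  60.  -1.]
scene wedge_heel 0.61 [800. 159.   3.]
scene wedge_heel 0.53 [710. 166.  -1.]
scene player 0.92 [ 638. -192.   17.]
scene player 0.68 [589. 514.  -2.]
scene spindle 0.67 [ 638. -149.  111.]
top player 0.7 [ 636. -191.   16.]
top spindle 0.68 [ 633. -146.  114.]
top 2 NR [ 1.1 -0.4]
top 2 FR [-0.3 -0.4]
top 2 FL [ 1.  -0.9]
top 2 spin [ 1.7 -1.9]
top 5 NR [-0.1  0.6]
top 5 FR [-0. -0.]
top 5 FL [0.1 0.2]
top 5 spin [ 0.1 -0.2]
scene 2 NR [-0.1  1.5]
scene 2 FR [0.9 6.3]
scene 2 FL [0.4 2.8]
scene 2 spin [-0.6  4. ]
scene 5 NR [0.6 0. ]
scene 5 FR [-0.1  0.7]
scene 5 FL [0.5 0.1]
scene 5 spin [0.4 0.9]
```

View pics/wrist6.png

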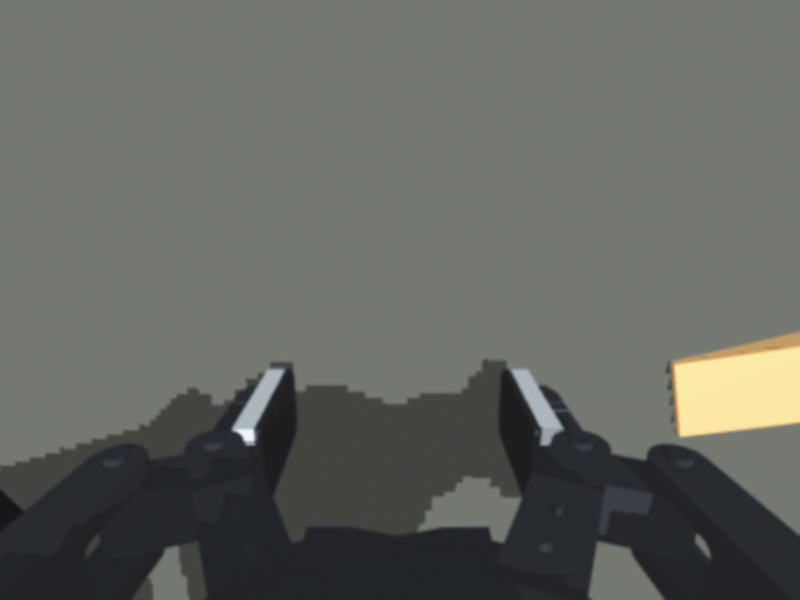

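Nothing new shows here: the released jaws are open at (265–540, 400) and the decoy wedge is at right. I'll check the fit with a straight push on the heel using shut fingers.

```bash
python3 -m crank '0 20 -3 0; 0 40 -3 0; 0 55 -3 0; 0 70 -3 0; 0 74 -3 0; 0 74 -3 0; 0 74 -3 0' 0| grep -E "tool|wrist|grip"; python3 -m crank '0 1 0 0; 0 2 0 0; 0 3 0 0; 0 4 0 0; 0 4 0 0' | grep -E "tool|wrist|grip"
```

```text
tool_pos: [529.4, 78.3, 10.8]
wrist_force: [-0.3, -0.1, -0.1]
grip_width: 0.1
tool_pos: [529.5, 73.8, 10.8]
wrist_force: [0.4, -0.4, -0.9]
grip_width: -0.1
```

```bash
for i in 1; do python3 -m crank '0 1 0 0; 0 2 0 0; 0 2 0 0' | grep -E "tool|wrist"; python3 -m crank '0 1 0 0; 0 1 0 0'| grep -E "tool|wrist"; python3 -m crank '0 1 0 0; 0 1 0 0'| grep -E "tool|wrist"; done
```

```text
tool_pos: [529.5, 72.3, 10.8]
wrist_force: [0.3, 2.8, 0.5]
tool_pos: [529.5, 72.1, 10.8]
wrist_force: [-0.4, 7.0, -0.4]
tool_pos: [529.5, 72.0, 10.9]
wrist_force: [0.7, 9.2, 1.0]
```

```bash
python3 -m crank '0 -15 0 0; 0 -60 0 0; 0 -60 -50 0; 0 -60 -100 0; 0 -110 -150 0; 0 -160 -150 0; 0 -200 -150 0; 0 -200 -150 0' | grep -E "^t|tool|wrist"
python3 - <<'E'
from h import *
_,im=look("scene",["wedge_heel","player","spindle"],"mark_of",save="scene7.png"); look("top",["wedge_heel","player"],"mark_of",save="top7.png")
a=cv2.imread("pics/scene6.png",0);b=cv2.imread("pics/scene7.png",0)
for k,(x0,y0,x1,y1) in {"NR":(195,335,240,385),"FR":(235,490,290,535),"FL":(450,405,495,445),"spin":(340,350,385,395)}.items():
    print(k,np.round(cv2.phaseCorrelate(a[y0:y1,x0:x1].astype(np.float32),b[y0:y1,x0:x1].astype(np.float32),cv2.createHanningWindow((x1-x0,y1-y0),cv2.CV_32F))[0],1))
cv2.imwrite("pics/c7.png",cv2.resize(im[120:360,110:430],(800,600),interpolation=cv2.INTER_CUBIC))
E
```

```text
t: 22.82
tool_pos: [525.8, 272.2, 161.0]
wrist_force: [0.7, -0.1, -0.6]
scene wedge_heel 0.8 [800. 158.   2.]
scene wedge_heel 0.74 [528. -11.   4.]
scene wedge_heel 0.72 [713. 169.   0.]
scene wedge_heel 0.6 [531.  58.  -0.]
scene player 0.6 [ 635. -192.   18.]
scene spindle 0.61 [ 641. -152.  109.]
top wedge_heel 0.68 [803. 162.   0.]
top wedge_heel 0.63 [712. 167.  -5.]
top player 0.95 [ 635. -192.   19.]
NR [ 0.5 -0.1]
FR [-0.1  0.6]
FL [ 0.5 -0.1]
spin [0.5 0.3]
```

View pics/c7.png

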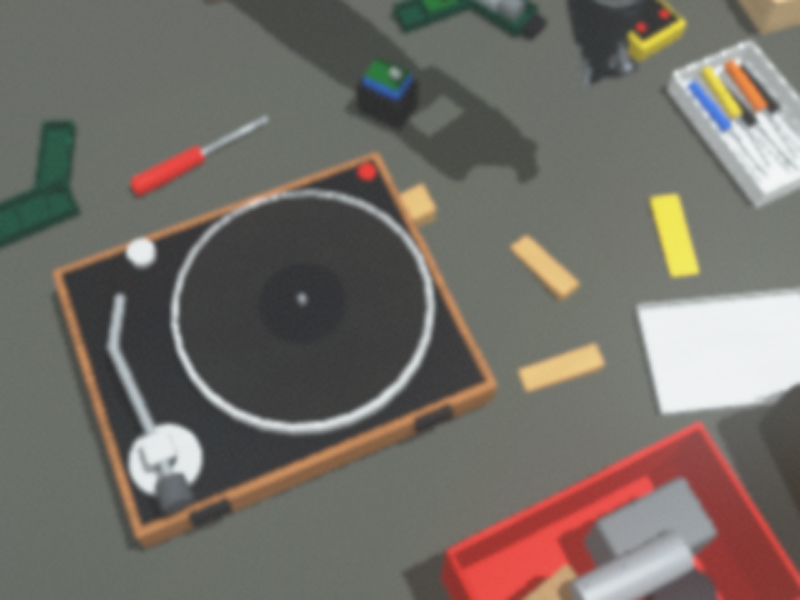

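The wedge's heel shows at (417,203) beside the near left corner of the player. Nothing else has moved and the arm is clear, so I'm handing the job in.

```bash
python3 -c "
from station import r
print(r.sign_off())"
```

```text
the job is handed in; nothing more can be done
None
```

The 140 mm beech wedge is under the near half of the player's left edge, beside the stud, and I handed the job in at about 23 s. I took it by the heel, set it in line with the player about 35 mm behind the stud, and slid it in thin end first. About 98 mm of it is underneath, which makes it about 21 mm thick at the edge.

**Push force:** it stayed at about 5 N while the player lifted, including some 1.5–2 N of table drag. Over the last 3 mm it rose steeply to 12.8 N at the wrist, roughly 11 N net, and I stopped there.

**Snugness:** after releasing the wedge, I pushed on the heel with shut fingers. It held 9.2 N and gave only about 0.3 mm.

**Player position:** the pictures show the far right corner coming down and the spindle shifting as a tilt of about 3° would move it. I saw no sign of the player sliding, and nothing else was touched.

**Less certain:**
- I judged the player level from the force rise and the wedge geometry; I did not measure its tilt or test it for rocking.
- The far right corner still read 0.6 px lower in the last picture than in the one before. That is about the noise of the method, but it is not exactly zero.
- One scene detection also put a second wedge heel at y = -11, which the picture shows to be false.

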